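# Lift the parts basket out of the soak tank with the lifting hook

## Robot

A 6-joint arm with a two-finger parallel gripper is mounted at the origin on a cart in front of the work surface, level with it; the furniture and walls round the work are solid. World frame = base frame: x ahead of the robot, y to its left, z up, the work surface at z = 0. Lengths are in m, angles in rad, forces in N, time in s.
With the tool pointing down it reaches from about 0.375 to 0.9 m from the base axis. Payload 3.1 kg.
Tool frame: the origin (TCP) lies on the centre line of the jaws, within the pads' length; the fingertips stand robot.finger_overhang ahead of it and the grasp point (between the pads) lies 2 mm behind it (robot.finger_overhang is the distance from the TCP to the fingertips, in m); z points along the fingers, y is the direction in which the jaws open and shut (so a half turn about z gives the same grasp; the last joint's range is limited). The gripper opens to 87 mm and grips with 3 to 60 N. Pads are 19 mm wide; open, the fingers measure 117 mm over their backs; the gripper's body (75 mm by 190 mm) begins 51 mm behind the grasp point.
Start: joints at [-1.325, 0.527, 1.433, -0, 1.181, -0.178], TCP at [0.258, -0.569, 0.24] pointing down, gripper open.
Joint ranges: [-3.08, 3.08], [-0.75, 2.2], [0.22, 2.44], [-1.43, 4.57], [0, 2.65], [-2.85, 2.85]. Speed limits (rad/s): [2.79, 2.79, 3.14, 3.14, 3.14, 3.14].

## Interface

Orientations are given as a unit quaternion [x, y, z, w].
In Python, from rig import robot gives the robot as it stands. The module is installed in compiled form; this text tells all that it offers.
- The arm moves only by the tool step_arm, never from a script. Its arguments are lists of equal length, an entry for each row: "slide": the shift along the tool's x, y, z in mm, a list of three; "twist": the turn about the tool's z in degrees. A call has 1 to 20 rows; each row shifts and turns the commanded pose from where the row before left it, along the tool's axes as they then stand; what a row does not reach is not made up. A row lasts 1/12 s, in which the tool goes at most 41.7 mm and 7.16 degrees, less where a joint would pass 70% of its speed; a pose out of reach is approached as far as the arm can. A call is refused whole if a number of a shift passes 41.7 or a number of a turn 7.16, either way. A call with a gripper value outside its range is refused whole. "jaw" is the finger opening in mm, from 0 to 87, set as the call begins (left out, the last holds). The fingers move at their own pace and stop on an object; "force" is the grip in N (left out, the last holds). Time passes only in rows, so rows that do not move let the fingers close. It gives the time, the measured TCP pose, the force and the opening at its end, in the units of the state.
- robot.get_obs(): the state, without advancing time (a new reading comes with each control period).
- robot.camera(name): name is "scene" or "top" or "wrist"; returns a dict with "color" (400x640x3 uint8, blue, green, red), "depth" (400x640 float32, m along the optical axis (not along the pixel's ray), 0 where there is no reading), "camera_matrix" (3x3 intrinsics, pixels), "k1" (the pictures are not rectified: a ray, as slopes to the right and down, at radius r is drawn at 1 + k1 r^2 times it, then the intrinsics apply), "origin" and "orientation" of the camera in the world. Camera axes: x right, y down, z forward; pixel columns grow to the right and rows downward; lengths in m; the calibration is good to about 2 mm. A picture is of the moment at which its call begins.
- robot.hand_in(): hands the job in, once; it reports no verdict.
The state is a dict: "time": time; "q": joint angles; "joint_velocities": joint speeds; "joint_torque": joint torques, N m; "position": TCP position; "tool_rot": TCP orientation; "ft_force": force on the tool from outside, world axes, zero at the start; "moment": the same for the moment, N m; "grip_width": finger opening in m.
Only numpy, scipy, OpenCV 4.12 (cv2) and the standard library are available. Lean on these libraries where they do the work, as an engineer would, in place of code of your own. Each camera call takes 0.05 s, during which the arm holds its last target.

## Task

The soak tank has been drained: take the lifting hook from its stand, catch the wire bail of the small-parts basket hanging inside the tank, lift the basket out and stand it flat on the floor of the drip tray with its glass stoppers still in it. The basket is to be carried on the hook alone, never touched with the gripper, kept level and lowered, not dropped. Unhook it and hang the lifting hook back in the fork of its stand; leave the bottles around alone.

Things in the scene. Friction and masses are not known exactly. Their poses are not given: they have to be found in the camera images.
- lifting_hook: Hook tool hanging upright in its stand, 150 mm long, 0.12 kg. Origin: centre of its black handle, a block 20 (x) x 24 (y) x 50 mm (z); grip it from above across the 24 mm (y) faces. z up. Collar 34 mm across, underside 30 mm below the origin; then an 8 mm rod on the handle's axis down to a J-shaped hook of 3 mm strip, 22 mm wide along y, mouth open upward, lip on the +x side.
- hook_hollow (a point): Bottom of the J hook's hollow (inner face), 11 mm in +x and 118 mm below the handle's centre; axes as lifting_hook. The hollow is flat for 4 mm either way in x, then slopes up to the back (rod axis at x = -11 mm from here, 4 mm thick either side) and to the lip (x = +9 to +13 mm), whose top is 14 mm above this point. The hook's underside is 3 mm below this point.
- hook_stand: Stand for the hook: grey base plate 130 by 90 by 12 mm, a post 60 mm behind (+x) the fork's seat, 136 mm high, and a level open steel fork of 6 mm plate. Fixed in place. Origin on the worktop directly under the fork's seat; the fork's slot opens toward its -x.
- fork_seat (a point): Seat of the hook's axis, on the fork's upper face, 130 mm above the worktop; axes as hook_stand. The slot is 14 mm wide (y), closed 9 mm behind (+x) and open in front (-x). The tine ends, 22 to 26 mm in front, turn up 3 mm: the collar must pass over them. Hung home, the hook's origin is 30 mm above this point, rod in the slot, collar resting on the tines.
- soak_tank: Clear upright acrylic trough with a white rim, fixed. Origin: centre of its underside. Inside 96 (x) x 130 mm (y), 140 mm high, walls 5 mm, floor 6 mm. On each y wall, midway, a white ledge 20 mm deep (top 44 mm above the worktop) carries one ear of the basket between two 6 mm high cheeks 28 mm apart. A drain cock sticks out 35 mm low at the front (-x).
- basket: Steel mesh basket, about 0.16 kg, hanging by two end ears on the tank's ledges, its floor 15 mm above the worktop, its axes along the tank's. Origin: centre of its underside, z up. Body 60 (x) x 80 (y) x 32 mm high; ears reach y = +-56 mm, undersides 29 mm above the origin. A rigid wire bail stands upright over it in the plane x = 0.
- bail_mid (a point): Middle of the bail's straight top bar (6 mm wire along the basket's y, 27 mm either way), on the wire's centre line, 70 mm above the basket's underside and 55 mm below the tank's rim at the start; axes as basket. In the tank there are 45 mm free on either x side of the bar.
- drip_tray: Shallow stainless tray, fixed, outside 150 mm (x) by 190 mm (y), rim 16 mm high; origin: centre of its underside; inner floor 3 mm above it, 144 by 184 mm.
- stopper_a: One of three loose ground-glass stoppers lying in the basket, 43 mm long, head 22 mm across, 20 g; origin half-way along it.
- stopper_b: One of three loose ground-glass stoppers lying in the basket, 43 mm long, head 22 mm across, 20 g; origin half-way along it.
- stopper_c: One of three loose ground-glass stoppers lying in the basket, 43 mm long, head 22 mm across, 20 g; origin half-way along it.
- bottle_250: Bystander: reagent bottle with blue cap, 69 mm diameter, 150 mm high, standing loose behind the tank; origin centre of its underside.
- wash_bottle: Bystander: white wash bottle with red nozzle, 68 by 103 by 165 mm, standing loose behind the tank; origin centre of its underside.

How it is judged:
On the way:
1. the basket hangs on the lifting hook, clear above the tank's rim (height (world z) of basket above 0.14 m and contact force between lifting_hook and basket above 0.8 N and contact force between basket and soak_tank below 0.05 N), for 0.2 s.
At the end, for the whole second after the job is handed in: Basket flat (0.08 rad) and at rest on the tray floor (centre within 45 mm in x, 55 mm in y of the tray centre, underside within 5 mm of the floor), all three stoppers in it, off the hook; hook upright at rest in the fork, collar on the tines (9 mm sideways, 4 mm in height) (x of basket in the frame of drip_tray between -0.045 and 0.045 m and y of basket in the frame of drip_tray between -0.055 and 0.055 m and z of basket in the frame of drip_tray between -0.002 and 0.008 m and angle between basket's own z axis and vertical below 0.08 rad and linear speed of each of basket, lifting_hook below 0.02 m/s and contact force between lifting_hook and basket below 0.3 N and horizontal distance between lifting_hook and fork_seat below 0.009 m and z of lifting_hook in the frame of fork_seat between 0.026 and 0.034 m and angle between lifting_hook's own z axis and vertical below 0.1 rad and horizontal distance between each of stopper_a, stopper_b, stopper_c and basket below 0.05 m and z of stopper_a in the frame of basket between 0 and 0.04 m and z of stopper_b in the frame of basket between 0 and 0.04 m and z of stopper_c in the frame of basket between 0 and 0.04 m); the robot touches nothing.
It fails at once if the gripper or arm touches the basket (contact force between any of the fingers, the arm and basket above 1 N).
It fails at once if the basket is tipped by more than 0.5 rad (about 30 degrees) (angle between basket's own z axis and vertical above 0.5 rad).
It fails at once if the basket is dropped (moves faster than 0.7 m/s) (linear speed of basket above 0.7 m/s).
It fails at once if a bottle is knocked aside (moved more than 30 mm) (distance of any of bottle_250, wash_bottle from where it was at the start of the episode above 0.03 m).
It also fails if it takes over 62 s, if anything falls off the work surface, if the arm or the gripper's body presses on something with over 40 N, if the wrist force passes 120 N, or if a joint passes its speed limit or range.

## Working session

There is one attempt and no reset: what is moved stays moved. The work goes in short steps, Python scripts to look and compute and a tool call to move; the robot and the scene stay as the last step left them, time stands still between calls to the robot, and variables do not carry over. Pictures are saved under pics/ and viewed, and the job is handed in when it is done.

Besides the shell and the picture viewer there is one more tool, called by a JSON object that holds its "op" and its "data", one argument or row to a line. step_arm: Moves the arm, as the interface text tells. Its arguments: {"type":"object","properties":{"slide":{"type":"array","items":{"type":"array","items":{"type":"number"}}},"twist":{"type":"array","items":{"type":"number"}},"jaw":{"type":"number"},"force":{"type":"number"}},"required":["slide","twist"]}

```bash
mkdir -p pics; ls; cat > h.py <<'E'
from rig import robot
import numpy as np, cv2
from scipy.spatial.transform import Rotation as R
def snap(n,f):
    c=robot.camera(n); cv2.imwrite('pics/'+f+'.png',c['color']); np.savez('pics/'+f+'.npz',**{k:np.array(v) for k,v in c.items()}); return c
def load(f): return dict(np.load('pics/'+f+'.npz'))
def ray(c,u,v):
    K=np.array(c['camera_matrix']);k1=float(c['k1'])
    d=np.array([(u-K[0,2])/K[0,0],(v-K[1,2])/K[1,1]]);s=d.copy()
    for _ in range(20): s=d/(1+k1*(s@s))
    return np.array([s[0],s[1],1.])
def rot(c):
    o=np.array(c['orientation']); return R.from_quat(o).as_matrix() if o.size==4 else o
def pt(c,u,v,z=None):
    r=rot(c)@ray(c,u,v); o=np.array(c['origin'])
    if z is None: return o+r*c['depth'][int(v),int(u)]
    return o+r*(z-o[2])/r[2]
def proj(c,p):
    q=rot(c).T@(np.array(p)-np.array(c['origin'])); s=q[:2]/q[2]; s=s*(1+float(c['k1'])*(s@s)); K=np.array(c['camera_matrix'])
    return K[0,0]*s[0]+K[0,2],K[1,1]*s[1]+K[1,2]
def crop(f,u0,u1,v0,v1,s,out):
    im=cv2.imread('pics/'+f+'.png')[v0:v1,u0:u1]; cv2.imwrite('pics/'+out+'.png',cv2.resize(im,None,fx=s,fy=s,interpolation=cv2.INTER_CUBIC))
E
python3 - <<'E'
from h import *
for n in ['scene','top','wrist']:
    c=snap(n,n+'0'); print(n,c['origin'],c['orientation'],c['k1'],c['camera_matrix'])
print(robot.get_obs(),robot.finger_overhang)
E
```

```text
pics
scene [0.56143    0.83368078 0.85708614] [-0.02984268  0.92350322 -0.38219032  0.0134825 ] 0.014046691117825597 [[417.12892502   0.         321.34613233]
 [  0.         417.12892502 192.8743943 ]
 [  0.           0.           1.        ]]
top [0.49810807 0.06342363 1.07178908] [-0.69740321  0.71359477 -0.03979415  0.05317609] -0.05564584727221058 [[392.85513928   0.         319.78950028]
 [  0.         392.85513928 201.34192944]
 [  0.           0.           1.        ]]
wrist [ 0.33484842 -0.53517412  0.38388268] [ 0.83007856 -0.53591076 -0.08469489  0.12882549] -0.05794800982097072 [[349.7007347    0.         321.47531071]
 [  0.         349.7007347  203.97415489]
 [  0.           0.           1.        ]]
{'time': 0.15, 'q': array([-1.32451224e+00,  5.28307194e-01,  1.43359023e+00, -2.30875406e-06,
        1.18137083e+00, -1.78529898e-01]), 'joint_velocities': array([ 0.00100927, -0.00226786, -0.0036711 ,  0.00199239, -0.00019613,
       -0.00132021]), 'joint_torque': array([ 6.11686191e-04, -4.40429628e+01, -1.76842922e+01,  6.34348369e-02,
        5.52914548e-02, -8.78132869e-05]), 'position': array([ 0.2574755 , -0.56893253,  0.23876851]), 'tool_rot': array([ 9.77525885e-01,  2.10813761e-01, -2.94438029e-05, -8.37284239e-04]), 'ft_force': array([-0.22063102, -0.51544816,  0.59861443]), 'moment': array([-0.00382291, -0.02696017, -0.02057189]), 'grip_width': 0.08717070340393122} 0.017
```

View pics/scene0.png

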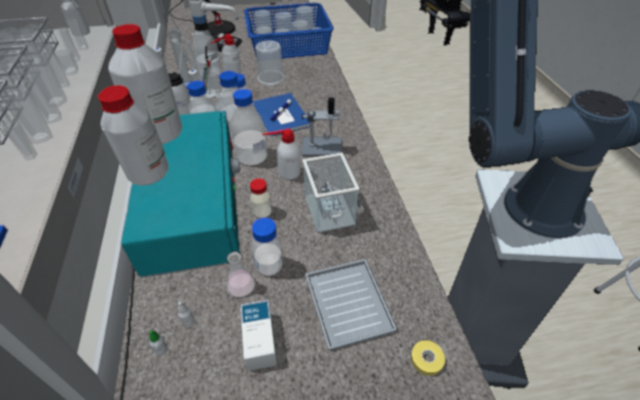

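View pics/top0.png

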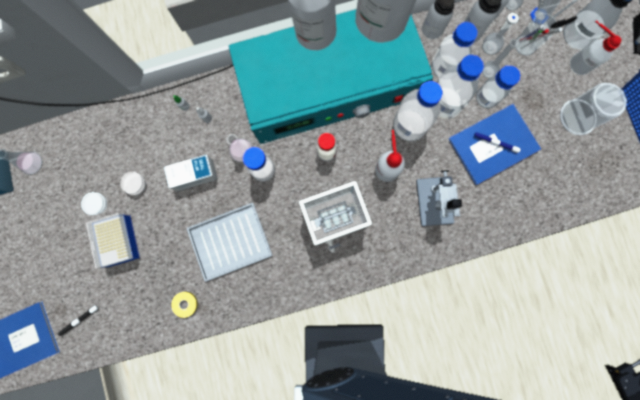

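View pics/wrist0.png

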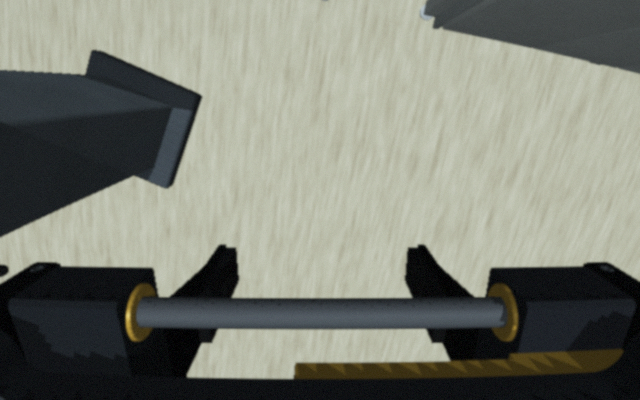

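```bash
python3 - <<'E'
from h import *
crop('top0',290,480,140,260,4,'t_a'); crop('top0',175,285,195,285,6,'t_b'); crop('scene0',270,380,80,240,4.5,'s_a')
E
```

```text
(no output)
```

View pics/t_a.png

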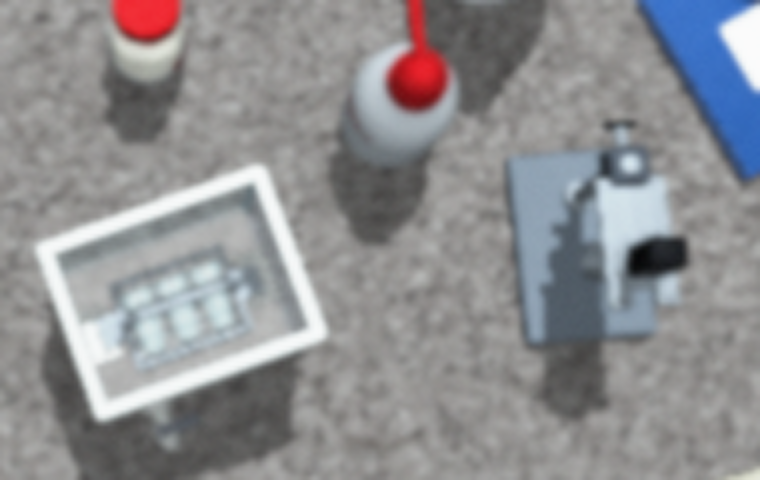

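View pics/t_b.png

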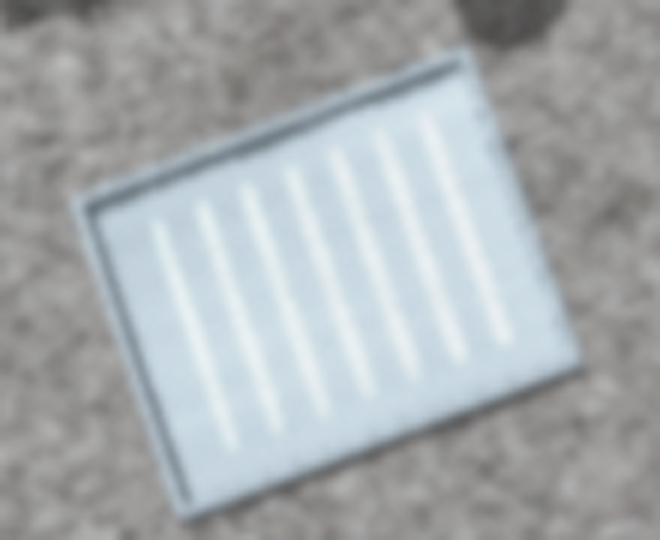

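View pics/s_a.png

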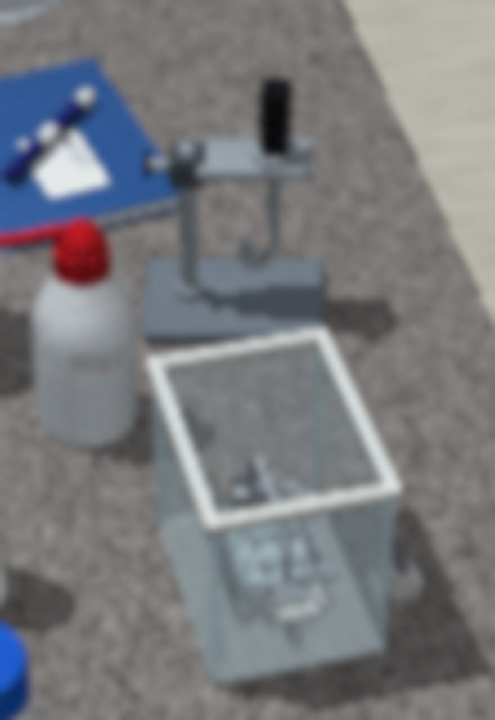

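```bash
python3 - <<'E'
from h import *
c=load('top0'); s=load('scene0')
def corners(l,sc,u0,v0,z):
    P=np.array([pt(c,u/sc+u0,v/sc+v0,z)[:2] for u,v in l]); return P
T=corners([(38,247),(262,167),(328,332),(100,418)],4,290,140,.14)
print('tank',T.mean(0),T, [np.linalg.norm(T[i]-T[(i+1)%4]) for i in range(4)])
for a,b in((3,0),(2,1)): d=T[a]-T[b]; print(np.degrees(np.arctan2(-d[1],-d[0])))
for a,b in((0,1),(3,2)): d=T[a]-T[b]; print(np.degrees(np.arctan2(-d[0],d[1])))
Y=corners([(72,200),(467,50),(580,365),(182,518)],6,175,195,.016)
print('tray',Y.mean(0), [np.linalg.norm(Y[i]-Y[(i+1)%4]) for i in range(4)])
for a,b in((3,0),(2,1)): d=Y[a]-Y[b]; print(np.degrees(np.arctan2(-d[1],-d[0])))
for a,b in((0,1),(3,2)): d=Y[a]-Y[b]; print(np.degrees(np.arctan2(-d[0],d[1])))
B=corners([(508,157),(528,345),(655,332)],4,290,140,.012)
print('base',B); d=B[0]-B[1]; print(np.degrees(np.arctan2(d[1],d[0])))
d=B[1]-B[2]; print(np.degrees(np.arctan2(-d[0],d[1])))
print('handle',corners([(657,255)],4,290,140,.185))
# depth-based black handle
d=pt(c,290+657/4,140+255/4);print(d)
for f,m in(('scene0',s),('top0',c)):
    im=cv2.imread('pics/'+f+'.png').astype(int).max(2)
    box=(325,338,95,115) if f=='scene0' else (442,470,195,212)
    for v in range(box[2],box[3]):
        for u in range(box[0],box[1]):
            if im[v,u]<45:
                p=pt(m,u,v); 
                print(f,u,v,p.round(3)) if (u+v)%3==0 else 0
for uv in ((160+0,0),):pass
print('bar px depth',[pt(c,290+u/4,140+v/4).round(3) for u,v in((130,318),(180,300),(230,285))],[pt(c,290+u/4,140+v/4,.085).round(3) for u,v in((130,318),(180,300),(250,275))])
E
```

```text
tank [0.59371906 0.04288612] [[ 0.62182813  0.12838022]
 [ 0.66707635 -0.0071714 ]
 [ 0.56681696 -0.04295051]
 [ 0.51915481  0.09328618]] [np.float64(0.1429043110768062), np.float64(0.10645229019973877), np.float64(0.14433334981744528), np.float64(0.10850530445790185)]
18.870578058649354
19.639726912382596
18.459425531416706
19.28229275454451
tray [0.53343934 0.32902007] [np.float64(0.19191220078940138), np.float64(0.15149176746296739), np.float64(0.1901641902078121), np.float64(0.1522997352222759)]
20.172528530223563
19.513924844688525
19.580177944414555
19.821194632175928
base [[ 0.69313059 -0.18545148]
 [ 0.56419739 -0.19201979]
 [ 0.57080827 -0.27854927]]
2.9163296376601138
4.368931866516924
handle [[ 0.60271015 -0.22672333]]
[ 0.60283545 -0.22707091  0.18393768]
scene0 331 98 [ 0.604 -0.234  0.183]
scene0 330 99 [ 0.607 -0.228  0.184]
scene0 333 99 [ 0.598 -0.225  0.186]
scene0 329 100 [ 0.61  -0.225  0.183]
scene0 332 100 [ 0.601 -0.22   0.186]
scene0 331 101 [ 0.604 -0.224  0.18 ]
scene0 330 102 [ 0.607 -0.221  0.179]
scene0 333 102 [ 0.598 -0.222  0.178]
scene0 329 103 [ 0.60
[... 1024 characters left out ...]
op0 450 204 [ 0.604 -0.221  0.174]
top0 453 204 [ 0.602 -0.223  0.186]
top0 456 204 [ 0.602 -0.23   0.186]
top0 459 204 [ 0.602 -0.237  0.186]
top0 449 205 [ 0.602 -0.22   0.167]
top0 452 205 [ 0.6   -0.222  0.183]
top0 455 205 [ 0.6   -0.229  0.183]
top0 458 205 [ 0.599 -0.235  0.186]
top0 448 206 [ 0.601 -0.222  0.154]
top0 451 206 [ 0.598 -0.22   0.181]
top0 454 206 [ 0.597 -0.226  0.186]
top0 457 206 [ 0.597 -0.232  0.188]
top0 450 207 [ 0.597 -0.22   0.174]
top0 453 207 [ 0.595 -0.224  0.185]
bar px depth [array([0.583, 0.075, 0.081]), array([0.593, 0.043, 0.092]), array([0.602, 0.011, 0.084])] [array([0.583, 0.075, 0.085]), array([0.593, 0.043, 0.085]), array([ 0.608, -0.001,  0.085])]
```

```bash
cat >> h.py <<'E'
def head(o=None):
    o=o or robot.get_obs(); x=R.from_quat(o['tool_rot']).as_matrix()[:,0]; return np.degrees(np.arctan2(x[1],x[0]))
def plan(target,h):
    o=robot.get_obs(); print('t',round(o['time'],2),'pos',o['position'].round(4),'head',round(head(o),2),'twist',round(head(o)-h,2),'F',o['ft_force'].round(2),'w',round(o['grip_width'],4))
    d=(np.array(target)-o['position'])*1000; a=np.radians(h)
    print('slide after twist', (d[0]*np.cos(a)+d[1]*np.sin(a)).round(1),(d[0]*np.sin(a)-d[1]*np.cos(a)).round(1),(-d[2]).round(1),'tilt',R.from_quat(o['tool_rot']).as_matrix()[:,2].round(4))
E
python3 -c "
from h import *
plan([.602,-.232,.30],3.5)"
```

```text
t 0.15 pos [ 0.2575 -0.5689  0.2388] head 24.34 twist 20.84 F [-0.22 -0.52  0.6 ] w 0.0872
slide after twist 364.5 -315.3 -61.2 tilt [-4.0e-04  1.6e-03 -1.0e+00]
```

{"op": "step_arm", "data": {
  "slide": [
    [0,0,-15],
    [0,0,-15],
    [0,0,-15],
    [0,0,-16],
    [26,-22.5,0],
    [26,-22.5,0],
    [26,-22.5,0],
    [26,-22.5,0],
    [26,-22.5,0],
    [26,-22.5,0],
    [26,-22.5,0],
    [26,-22.5,0],
    [26,-22.5,0],
    [26,-22.5,0],
    [26,-22.5,0],
    [26,-22.5,0],
    [26,-22.5,0],
    [26.5,-22.8,0],
    [0,0,0],
    [0,0,0]
  ],
  "twist": [7,7,6.8,0,0,0,0,0,0,0,0,0,0,0,0,0,0,0,0,0]
}}

```text
time: 1.82
position: [0.6028, -0.2304, 0.2999]
tool_rot: [0.999, 0.033, -0.0, -0.0]
ft_force: [0.2, -0.5, -0.5]
grip_width: 0.0871
```

```bash
python3 - <<'E'
from h import *
snap('wrist','w1'); plan([.602,-.232,.162],3.5)
c=load('w1'); print(proj(c,[.602,-.232,.185]))
E
```

```text
t 1.87 pos [ 0.6019 -0.2316  0.2999] head 3.64 twist 0.14 F [-0.56 -0.4   0.46] w 0.0866
slide after twist 0.1 0.5 137.9 tilt [-1.5e-03  1.0e-04 -1.0e+00]
(np.float64(322.73426633604544), np.float64(206.61717114114842))
```

View pics/w1.png

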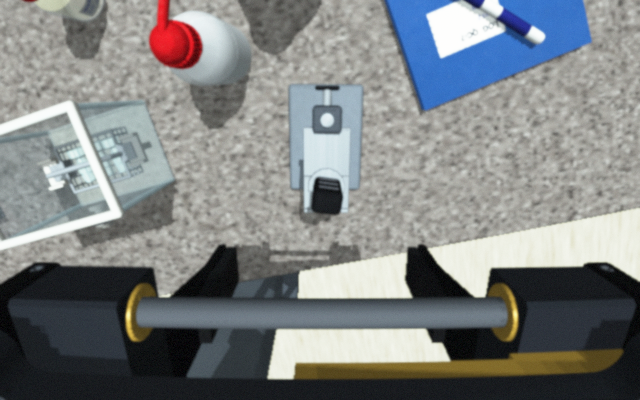

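```bash
python3 - <<'E'
from h import *
crop('w1',275,375,75,225,5,'w1c')
E
```

```text
(no output)
```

View pics/w1c.png

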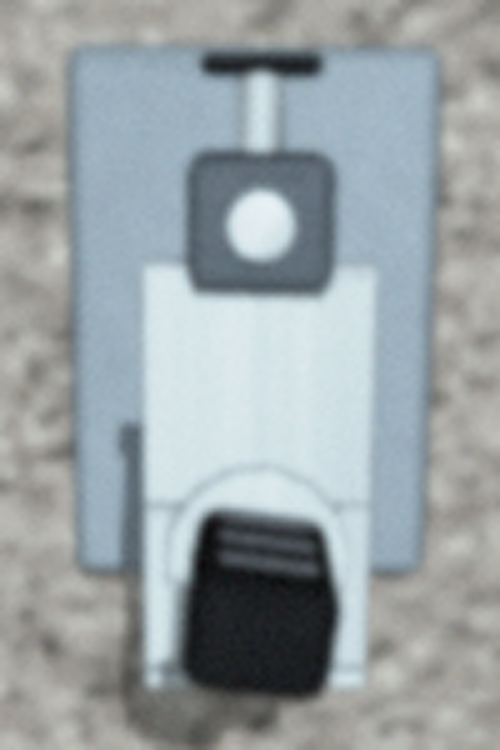

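```bash
python3 - <<'E'
from h import *
c=load('w1')
def q(l,z): return [pt(c,275+u/5,75+v/5,z).round(4) for u,v in l]
print('handle',q([(260,632),(190,677),(320,696),(335,600),(197,585)],.185))
print('tines L/R',q([(143,500),(374,500),(143,685),(365,685)],.130))
print('base',q([(75,48),(440,50),(78,570),(425,570)],.012),'post',q([(261,225)],.136))
print(pt(c,327,202))
E
```

```text
handle [array([ 0.6065, -0.235 ,  0.185 ]), array([ 0.5984, -0.2246,  0.185 ]), array([ 0.5965, -0.2452,  0.185 ]), array([ 0.6124, -0.2463,  0.185 ]), array([ 0.6134, -0.2248,  0.185 ])]
tines L/R [array([ 0.6134, -0.2137,  0.13  ]), array([ 0.6162, -0.2562,  0.13  ]), array([ 0.5773, -0.2155,  0.13  ]), array([ 0.5801, -0.2577,  0.13  ])]
base [array([ 0.6938, -0.1877,  0.012 ]), array([ 0.699 , -0.2737,  0.012 ]), array([ 0.5662, -0.1935,  0.012 ]), array([ 0.5719, -0.2824,  0.012 ])] post [array([ 0.6648, -0.2319,  0.136 ])]
[ 0.60559175 -0.23511625  0.18370899]
```

```bash
python3 - <<'E'
from h import *
plan([.604,-.234,.162],3.5)
E
```

```text
t 1.87 pos [ 0.6019 -0.2316  0.2999] head 3.64 twist 0.14 F [-0.56 -0.4   0.46] w 0.0866
slide after twist 2.0 2.6 137.9 tilt [-1.5e-03  1.0e-04 -1.0e+00]
```

{"op": "step_arm", "data": {
  "slide": [
    [2,2.5,0],
    [0,0,20],
    [0,0,25],
    [0,0,25],
    [0,0,25],
    [0,0,20],
    [0,0,15],
    [0,0,8],
    [0,0,0],
    [0,0,0]
  ],
  "twist": [0,0,0,0,0,0,0,0,0,0],
  "jaw": 50,
  "force": 40
}}

```text
time: 2.7
position: [0.6038, -0.2357, 0.1628]
tool_rot: [1.0, 0.03, 0.0, 0.0]
ft_force: [0.3, -0.2, 0.4]
grip_width: 0.0503
```

{"op": "step_arm", "data": {
  "slide": [
    [0,0,0],
    [0,0,0],
    [0,0,0],
    [0,0,0],
    [0,0,0],
    [0,0,0],
    [0,0,0],
    [0,0,0]
  ],
  "twist": [0,0,0,0,0,0,0,0],
  "jaw": 10,
  "force": 40
}}

```text
time: 3.37
position: [0.6043, -0.2346, 0.1632]
tool_rot: [1.0, 0.031, 0.0, 0.0]
ft_force: [-1.7, 0.2, 4.2]
grip_width: 0.0245
```

```bash
python3 - <<'E'
from h import *
snap('wrist','w2');snap('scene','s2'); plan([.604,-.234,.162],3.5)
crop('s2',270,380,60,150,6,'s2c')
E
```

```text
t 3.47 pos [ 0.6043 -0.2346  0.1632] head 3.54 twist 0.04 F [-1.56  0.51  5.45] w 0.025
slide after twist -0.3 -0.6 1.2 tilt [ 7.e-04 -3.e-04 -1.e+00]
```

View pics/s2c.png

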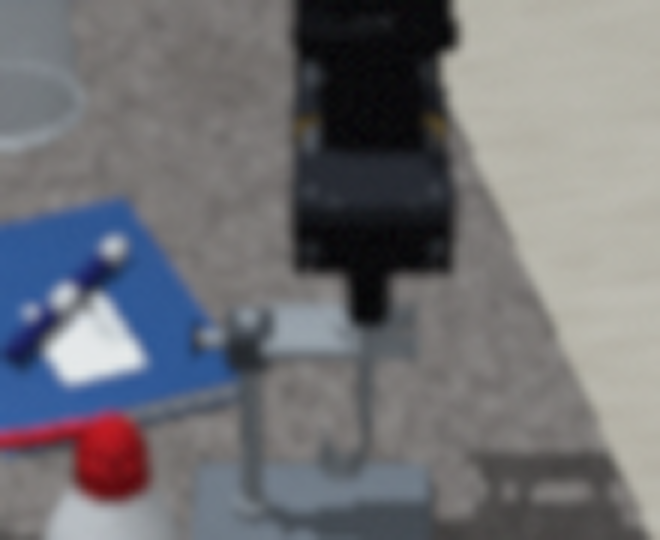

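View pics/w2.png

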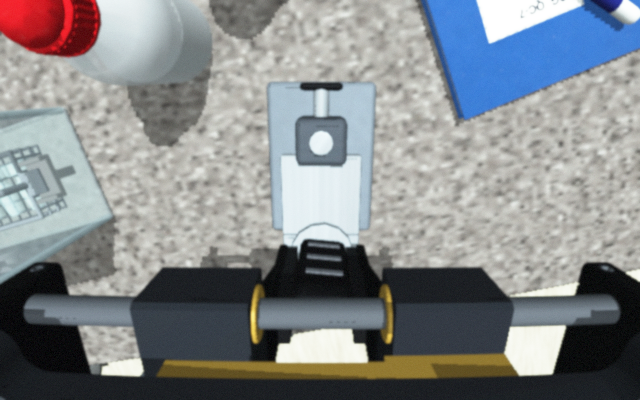

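{"op": "step_arm", "data": {
  "slide": [
    [0,0,-3],
    [0,0,-4],
    [0,0,-4],
    [0,0,0],
    [0,0,0]
  ],
  "twist": [0,0,0,0,0]
}}

```text
time: 3.88
position: [0.6042, -0.2347, 0.1736]
tool_rot: [1.0, 0.031, 0.0, 0.0]
ft_force: [-0.1, 0.2, -1.7]
grip_width: 0.0246
```

```bash
python3 - <<'E'
from h import *
snap('wrist','w3');snap('scene','s3'); plan([.604,-.234,.162],3.5)
crop('w3',270,380,220,300,6,'w3c');crop('s3',300,360,90,150,9,'s3c')
E
```

```text
t 3.98 pos [ 0.6039 -0.2345  0.1733] head 3.54 twist 0.04 F [-0.22  0.5  -0.56] w 0.0249
slide after twist 0.1 -0.5 11.3 tilt [-4.e-04  2.e-04 -1.e+00]
```

View pics/w3c.png

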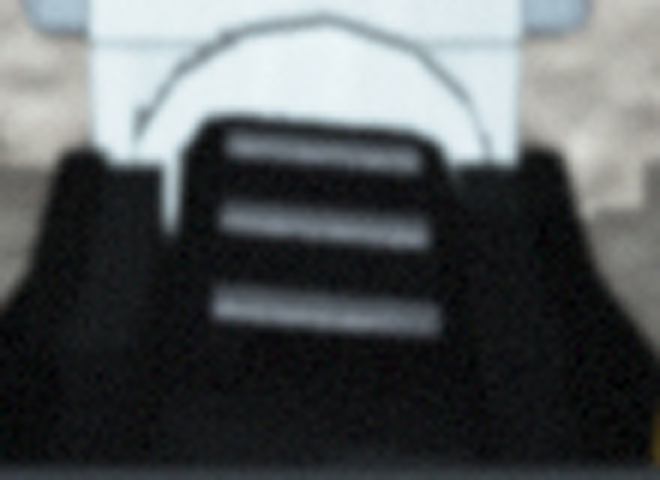

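View pics/s3c.png

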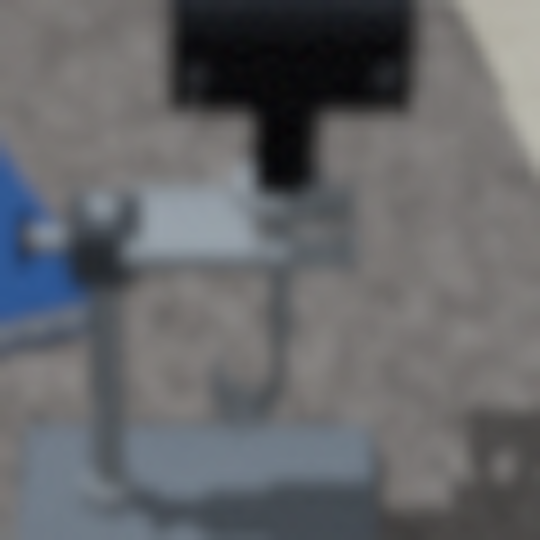

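{"op": "step_arm", "data": {
  "slide": [
    [-5,0,0],
    [-10,0,0],
    [-12,0,0],
    [-12,0,0],
    [-12,0,0],
    [-10,0,0],
    [-5,0,0],
    [0,0,-15],
    [0,0,-25],
    [0,0,-25],
    [0,0,-25],
    [0,0,-20],
    [0,0,-7],
    [0,0,0],
    [0,0,0],
    [0,0,0],
    [0,0,0]
  ],
  "twist": [0,0,0,0,0,0,0,0,0,0,-3,-5,-5,-4.5,-2,0,0],
  "force": 50
}}

```text
time: 5.4
position: [0.538, -0.2386, 0.2905]
tool_rot: [0.98, 0.199, -0.0, -0.0]
ft_force: [0.3, -0.4, -0.9]
grip_width: 0.0248
```

```bash
python3 - <<'E'
from h import *
snap('wrist','w4');snap('top','t4'); plan([.563,.0326,.29],23)
crop('w4',220,420,150,320,4,'w4c')
E
```

```text
t 5.5 pos [ 0.538  -0.2386  0.2903] head 22.99 twist -0.01 F [-0.61 -0.25 -0.51] w 0.0241
slide after twist 129.0 -239.9 0.3 tilt [-3.e-04  3.e-04 -1.e+00]
```

View pics/w4c.png

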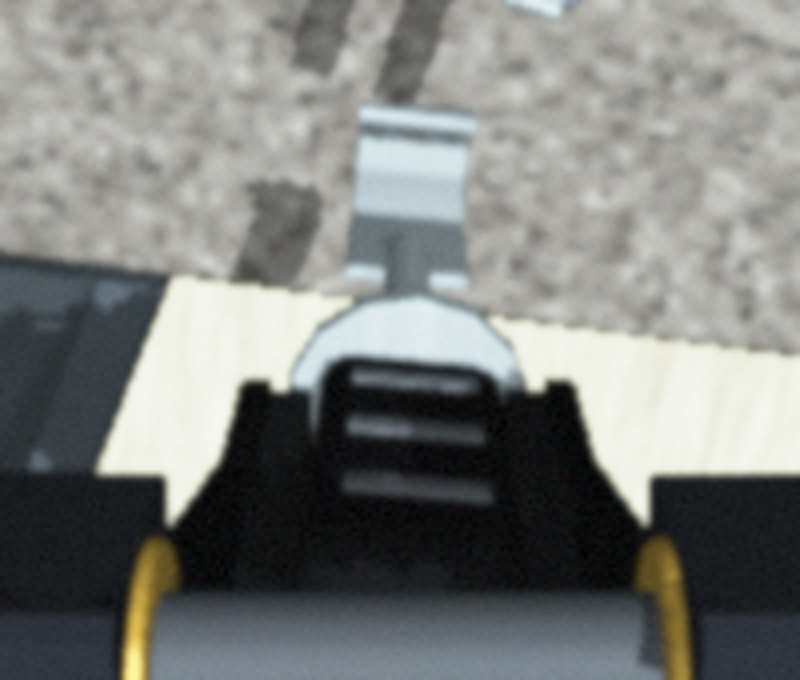

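View pics/t4.png

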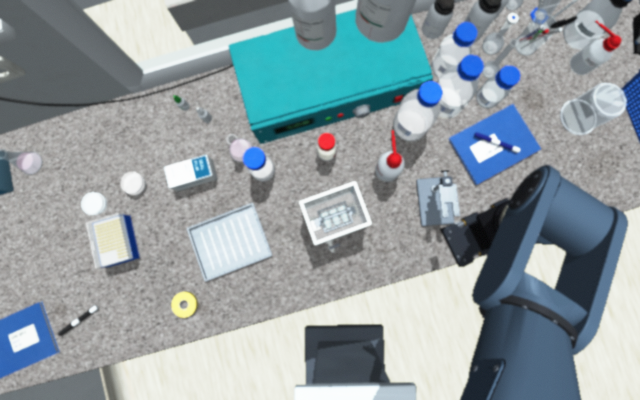

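```bash
python3 - <<'E'
from h import *
c=load('w4'); o=np.array([.538,-.2386])
for (u,v) in((362,106),(476,118),(420,118)):
    p=pt(c,220+u/4,150+v/4,.183)[:2]-o; print(p, 'depth',pt(c,220+u/4,150+(v+4)/4))
    for h in(23,19): 
        a=np.radians(h); print(h, 'fwd',(p@[np.cos(a),np.sin(a)]).round(4),'left',(p@[-np.sin(a),np.cos(a)]).round(4))
E
```

```text
[0.02000583 0.01652254] depth [ 0.55701578 -0.22244421  0.18176367]
23 fwd 0.0249 left 0.0074
19 fwd 0.0243 left 0.0091
[ 0.02613905 -0.00383101] depth [ 0.56351833 -0.24268515  0.18337453]
23 fwd 0.0226 left -0.0137
19 fwd 0.0235 left -0.0121
[0.02208764 0.00573986] depth [ 0.55961676 -0.23305092  0.18403066]
23 fwd 0.0226 left -0.0033
19 fwd 0.0228 left -0.0018
```

{"op": "step_arm", "data": {
  "slide": [
    [6,-12,0],
    [12,-22,0],
    [14,-26,0],
    [14,-26,0],
    [14,-26,0],
    [14,-26,0],
    [14,-26,0],
    [14,-26,0],
    [14,-26,0],
    [13,-24,0],
    [0,0,0],
    [0,0,0],
    [0,0,0]
  ],
  "twist": [0,0,0,0,0,0,0,0,0,0,-1.5,0,0]
}}

```text
time: 6.58
position: [0.5626, 0.0336, 0.2904]
tool_rot: [0.977, 0.213, -0.0, -0.0]
ft_force: [-0.2, 0.6, -1.1]
grip_width: 0.0244
```

```bash
python3 - <<'E'
from h import *
snap('wrist','w5');snap('scene','s5'); plan([.563,.0326,.29],24.5)
crop('w5',170,470,50,260,2.6,'w5c')
crop('s5',290,370,110,250,4,'s5c')
E
```

```text
t 6.68 pos [0.5628 0.0324 0.2905] head 24.47 twist -0.03 F [ 0.28 -1.43 -1.8 ] w 0.0246
slide after twist 0.2 -0.1 0.5 tilt [-2.e-04 -1.e-04 -1.e+00]
```

View pics/w5c.png

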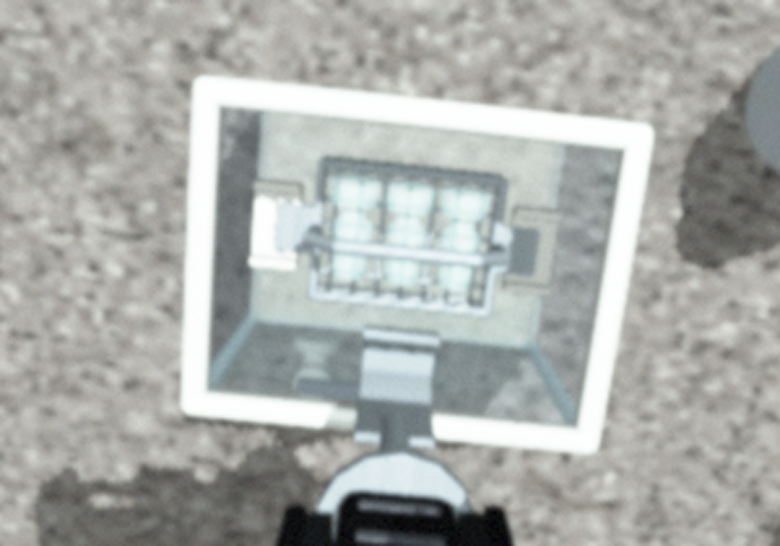

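View pics/s5c.png

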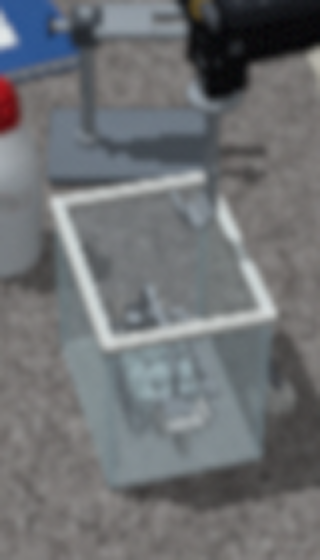

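```bash
python3 - <<'E'
from h import *
c=load('w5'); o=np.array([.5628,.0325])
g=lambda u,v,z: pt(c,170+u/2.6,50+v/2.6,z)[:2]
a=np.radians(19)
def fl(p): p=p-o; return (p@[np.cos(a),np.sin(a)]*1000).round(1),(p@[-np.sin(a),np.cos(a)]*1000).round(1)
T=[g(*p,.14) for p in((193,78),(653,126),(598,452),(183,415))]
print('rim',[fl(p) for p in T], fl(np.mean(T,0)),np.mean(T,0))
for s in ((0,1),(3,2)):
    d=T[s[0]]-T[s[1]]; print(np.degrees(np.arctan2(-d[0],d[1])))
b=[g(330,244,.085),g(495,260,.085)]; print('bar',[fl(p) for p in b],fl(np.mean(b,0))); d=b[0]-b[1];print(np.degrees(np.arctan2(-d[0],d[1])))
l=[g(365,327,.183),g(439,338,.183)]; print('lip',[fl(p) for p in l]); d=l[0]-l[1];print(np.degrees(np.arctan2(-d[0],d[1])))
print('depth bar',fl(pt(c,170+410/2.6,50+252/2.6)[:2]),pt(c,170+410/2.6,50+252/2.6))
E
```

```text
rim [(np.float64(88.3), np.float64(71.3)), (np.float64(87.9), np.float64(-73.0)), (np.float64(-22.0), np.float64(-73.3)), (np.float64(-22.3), np.float64(71.1))] (np.float64(33.0), np.float64(-1.0)) [0.59428568 0.04233554]
18.853354741218592
19.11218738302752
bar [(np.float64(32.9), np.float64(28.2)), (np.float64(32.9), np.float64(-35.7))] (np.float64(32.9), np.float64(-3.7))
18.997608669080993
lip [(np.float64(24.7), np.float64(11.0)), (np.float64(23.6), np.float64(-10.4))]
15.853688988712957
depth bar (np.float64(33.0), np.float64(-2.7)) [0.59484315 0.04072469 0.08637108]
```

{"op": "step_arm", "data": {
  "slide": [
    [0,2,0],
    [0,0,8],
    [0,0,14],
    [0,0,14],
    [0,0,14],
    [0,0,12],
    [0,0,10],
    [0,0,0],
    [0,0,0],
    [0,0,0]
  ],
  "twist": [-2.5,0,0,0,0,0,0,0,0,0]
}}

```text
time: 7.52
position: [0.5643, 0.0306, 0.219]
tool_rot: [0.972, 0.233, 0.0, 0.0]
ft_force: [-0.8, 0.8, -1.0]
grip_width: 0.0244
```

```bash
python3 - <<'E'
from h import *
snap('wrist','w6');snap('scene','s6'); plan([.563,.0326,.183],27)
crop('w6',170,470,50,260,2.6,'w6c')
E
```

```text
t 7.62 pos [0.5645 0.0307 0.2194] head 27.02 twist 0.02 F [-0.75  0.37 -0.92] w 0.0248
slide after twist -0.5 -2.4 36.4 tilt [ 2.e-03 -2.e-04 -1.e+00]
```

View pics/w6c.png

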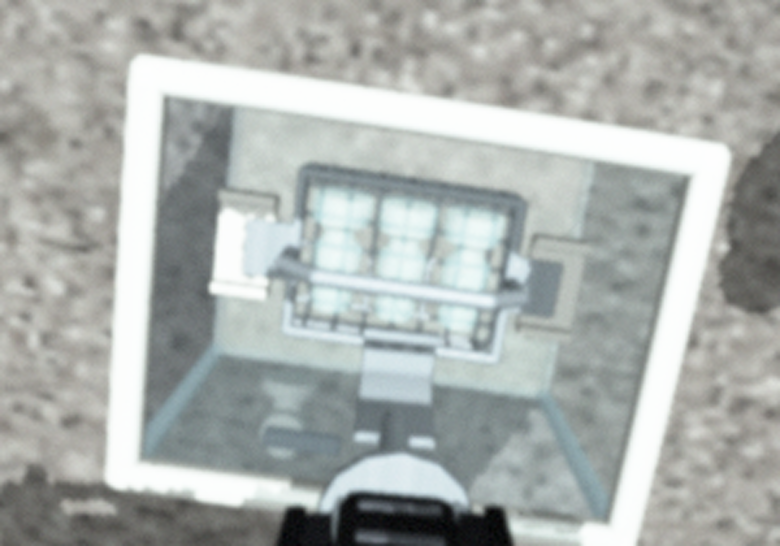

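```bash
python3 - <<'E'
from h import *
c=load('w6'); o=np.array([.5645,.0307])
g=lambda u,v,z: pt(c,170+u/2.6,50+v/2.6,z)[:2]
a=np.radians(19)
def fl(p): p=p-o; return (p@[np.cos(a),np.sin(a)]*1000).round(1),(p@[-np.sin(a),np.cos(a)]*1000).round(1)
b=[g(306,278,.085),g(498,299,.085)]; print('bar',[fl(p) for p in b],fl(np.mean(b,0))); d=b[0]-b[1];print(np.degrees(np.arctan2(-d[0],d[1])))
l=[g(365,340,.112),g(436,350,.112)]; print('lip',[fl(p) for p in l]); d=l[0]-l[1];print(np.degrees(np.arctan2(-d[0],d[1])))
E
```

```text
bar [(np.float64(30.7), np.float64(30.9)), (np.float64(32.4), np.float64(-29.1))] (np.float64(31.6), np.float64(0.9))
20.62968451974263
lip [(np.float64(20.4), np.float64(10.3)), (np.float64(20.3), np.float64(-10.2))]
18.685587749002373
```

{"op": "step_arm", "data": {
  "slide": [
    [-1,0,8],
    [0,0,8],
    [0,0,8],
    [0,0,7],
    [0,0,5],
    [0,0,0],
    [0,0,0]
  ],
  "twist": [0,0,0,0,0,0,0]
}}

```text
time: 8.2
position: [0.5627, 0.0304, 0.1819]
tool_rot: [0.972, 0.234, -0.001, -0.0]
ft_force: [-0.1, 0.5, -1.5]
grip_width: 0.0247
```

```bash
python3 - <<'E'
from h import *
snap('wrist','w7');snap('scene','s7'); plan([.563,.0326,.183],27)
crop('w7',170,470,80,290,2.6,'w7c')
crop('s7',290,370,130,250,5,'s7c')
E
```

```text
t 8.3 pos [0.5632 0.0304 0.1827] head 27.04 twist 0.04 F [ 0.08  0.14 -1.31] w 0.0242
slide after twist 0.8 -2.1 -0.3 tilt [ 5.e-04 -1.e-04 -1.e+00]
```

View pics/w7c.png

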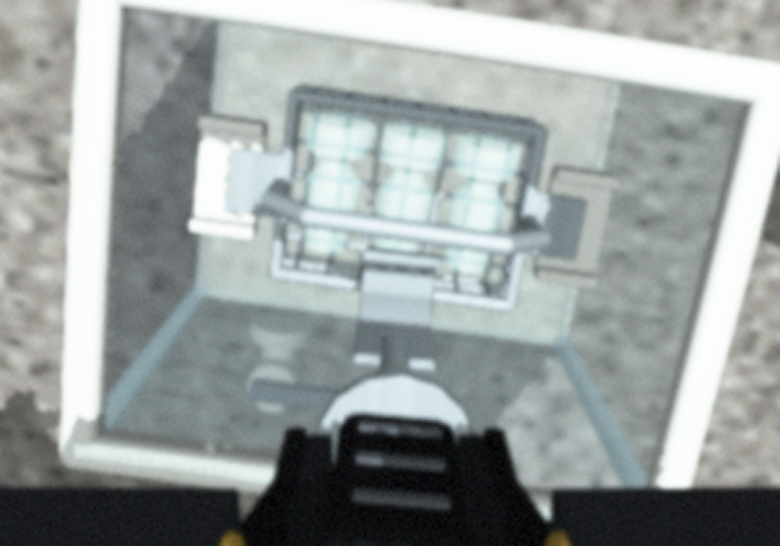

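View pics/s7c.png

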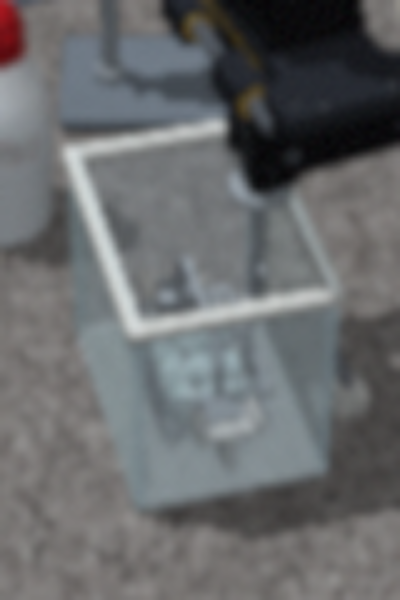

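{"op": "step_arm", "data": {
  "slide": [
    [3,0.4,0],
    [5,0.7,0],
    [5,0.7,0],
    [5,0.7,0],
    [3,0.4,0],
    [0,0,0],
    [0,0,0]
  ],
  "twist": [0,0,0,0,0,0,0]
}}

```text
time: 8.88
position: [0.5831, 0.0375, 0.1825]
tool_rot: [0.972, 0.234, -0.0, 0.0]
ft_force: [0.2, -0.6, -0.8]
grip_width: 0.0243
```

```bash
python3 - <<'E'
from h import *
snap('wrist','w8'); plan([.563,.0326,.183],27)
crop('w8',170,470,80,290,2.6,'w8c')
E
```

```text
t 8.93 pos [0.5828 0.0375 0.1824] head 27.05 twist 0.05 F [-0.24  0.31 -1.34] w 0.0243
slide after twist -19.8 -4.6 -0.6 tilt [-6.e-04  0.e+00 -1.e+00]
```

View pics/w8c.png

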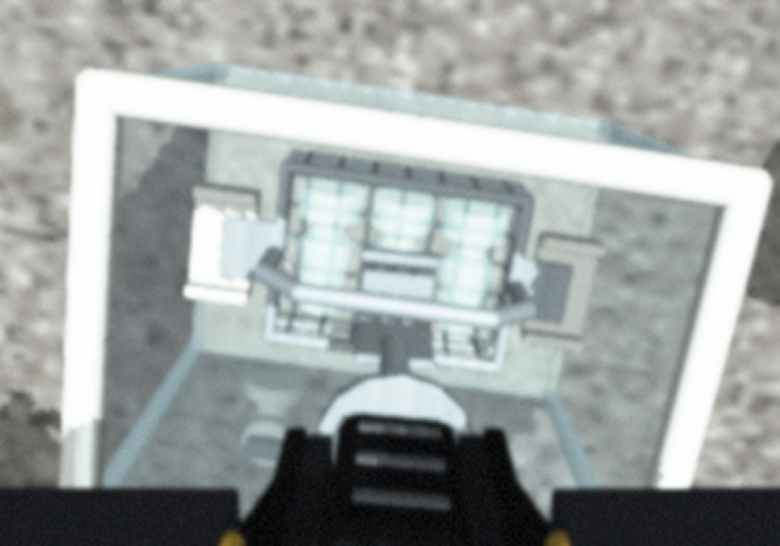

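{"op": "step_arm", "data": {
  "slide": [
    [0,0,-5],
    [0,0,-5],
    [0,0,-4],
    [0,0,-2],
    [0,0,-2],
    [0,0,-2],
    [0,0,-2],
    [0,0,-2],
    [0,0,-2],
    [0,0,-2],
    [0,0,0],
    [0,0,0],
    [0,0,0]
  ],
  "twist": [0,0,0,0,0,0,0,0,0,0,0,0,0]
}}

```text
time: 10.02
position: [0.5829, 0.0374, 0.2104]
tool_rot: [0.972, 0.234, -0.0, -0.0]
ft_force: [-0.0, -0.3, -2.7]
grip_width: 0.0244
```

```bash
python3 - <<'E'
from h import *
snap('wrist','w9'); plan([.563,.0326,.183],27)
crop('w9',170,470,80,290,2.6,'w9c')
E
```

```text
t 10.07 pos [0.5829 0.0374 0.2104] head 27.04 twist 0.04 F [ 0.09  0.32 -3.71] w 0.0246
slide after twist -19.9 -4.8 27.4 tilt [-4.e-04  1.e-04 -1.e+00]
```

View pics/w9c.png

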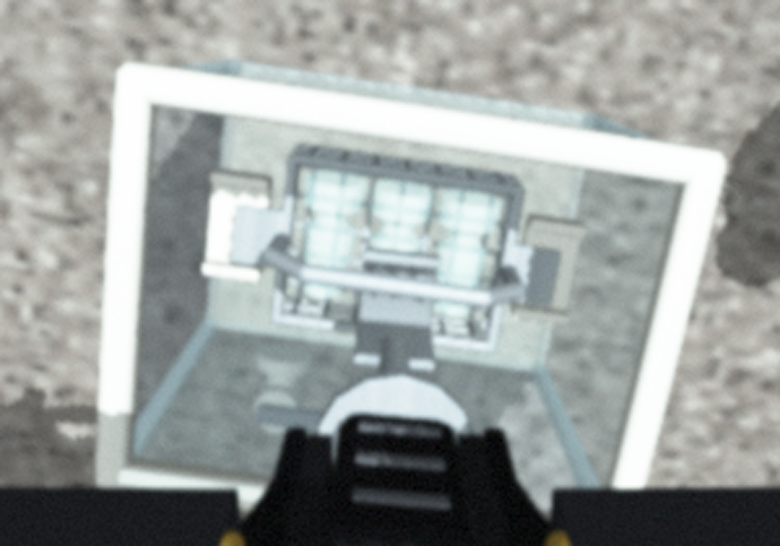

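{"op": "step_arm", "data": {
  "slide": [
    [0,0,-3],
    [0,0,-6],
    [0,0,-8],
    [0,0,-10],
    [0,0,-12],
    [0,0,-12],
    [0,0,-12],
    [0,0,-12],
    [0,0,-12],
    [0,0,-12],
    [0,0,-12],
    [0,0,-12],
    [0,0,-12],
    [0,0,-12],
    [0,0,-12],
    [0,0,-10],
    [0,0,-6],
    [0,0,-3],
    [0,0,0],
    [0,0,0]
  ],
  "twist": [0,0,0,0,0,0,0,0,0,0,0,0,0,0,0,0,0,0,0,0]
}}

```text
time: 11.73
position: [0.5827, 0.0374, 0.3882]
tool_rot: [0.972, 0.234, -0.0, -0.0]
ft_force: [-0.3, 0.6, -4.1]
grip_width: 0.0243
```

```bash
python3 - <<'E'
from h import *
snap('wrist','w10');snap('scene','s10'); plan([.563,.0326,.183],27)
crop('w10',170,470,80,290,2.6,'w10c')
crop('s10',250,410,60,240,3.3,'s10c')
E
```

```text
t 11.83 pos [0.5825 0.0374 0.3877] head 27.04 twist 0.04 F [ 0.3   0.03 -3.73] w 0.0243
slide after twist -19.6 -4.6 204.7 tilt [-1.9e-03  2.0e-04 -1.0e+00]
```

View pics/w10c.png

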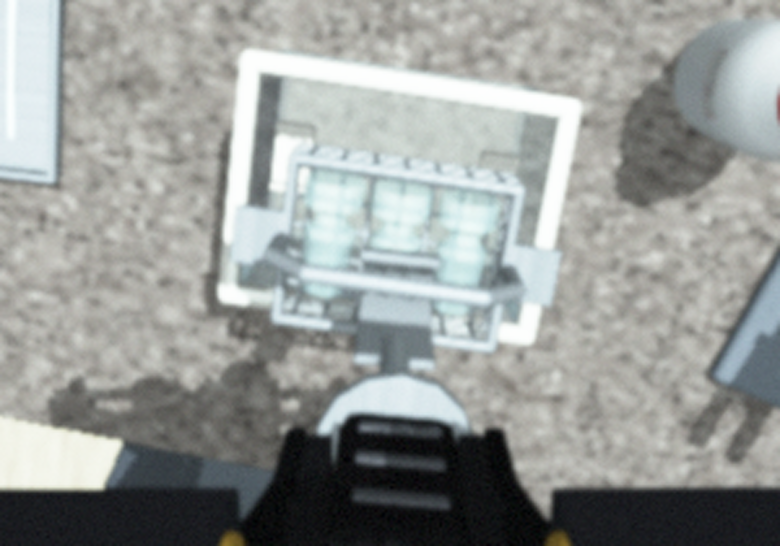

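View pics/s10c.png

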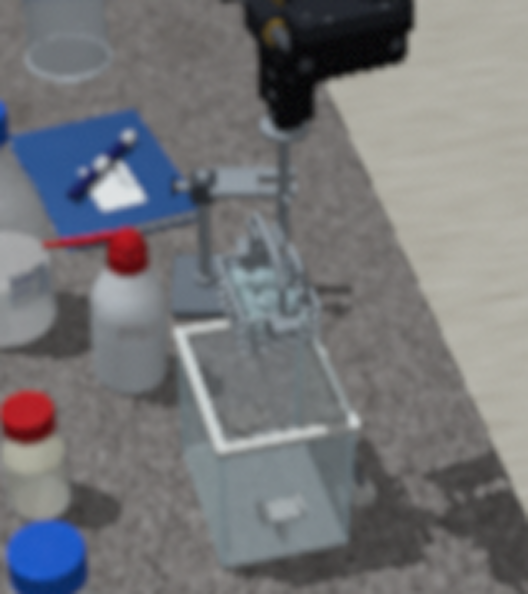

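```bash
python3 - <<'E'
from h import *
plan([.522,.325,.388],27)
E
```

```text
t 11.83 pos [0.5825 0.0374 0.3877] head 27.04 twist 0.04 F [ 0.3   0.03 -3.73] w 0.0243
slide after twist 76.6 -283.7 -0.3 tilt [-1.9e-03  2.0e-04 -1.0e+00]
```

{"op": "step_arm", "data": {
  "slide": [
    [0.8,-3,0],
    [1.6,-6,0],
    [2.7,-10,0],
    [3.8,-14,0],
    [4.6,-17,0],
    [5.1,-19,0],
    [5.4,-20,0],
    [5.4,-20,0],
    [5.4,-20,0],
    [5.4,-20,0],
    [5.4,-20,0],
    [5.4,-20,0],
    [5.4,-20,0],
    [5.1,-19,0],
    [4.6,-17,0],
    [3.8,-14,0],
    [2.7,-10,0],
    [1.9,-7,0],
    [1.1,-4,0],
    [0.8,-3,0]
  ],
  "twist": [0,0,0,0,0,0,0,0,0,0,0,0,0,0,0,0,0,0,0,0]
}}

```text
time: 13.5
position: [0.5223, 0.3244, 0.3884]
tool_rot: [0.972, 0.234, -0.0, 0.0]
ft_force: [-0.4, 0.9, -4.0]
grip_width: 0.0245
```

{"op": "step_arm", "data": {
  "slide": [
    [0,0,0],
    [0,0,0],
    [0,0,0],
    [0,0,0],
    [0,0,0],
    [0,0,0]
  ],
  "twist": [0,0,0,0,0,0]
}}

```text
time: 14.0
position: [0.5225, 0.3238, 0.3886]
tool_rot: [0.972, 0.233, 0.0, 0.0]
ft_force: [-0.4, 0.5, -4.0]
grip_width: 0.0244
```

```bash
python3 - <<'E'
from h import *
snap('wrist','w11');snap('scene','s11'); plan([.522,.325,.388],27)
crop('s11',250,430,140,380,2.5,'s11c')
E
```

```text
t 14.1 pos [0.5225 0.3239 0.3886] head 27.02 twist 0.02 F [-0.24 -0.6  -2.31] w 0.0244
slide after twist 0.1 -1.2 0.6 tilt [ 0. -0. -1.]
```

View pics/w11.png

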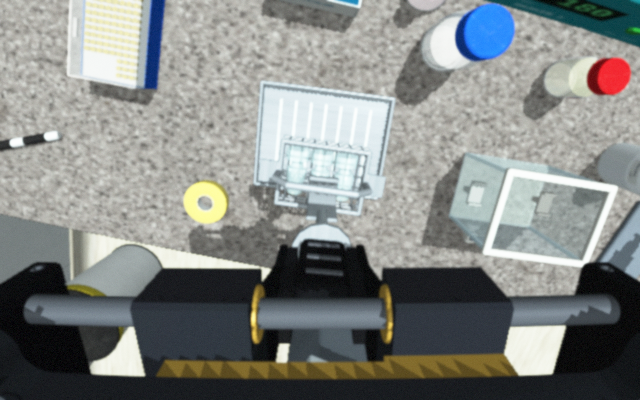

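View pics/s11c.png

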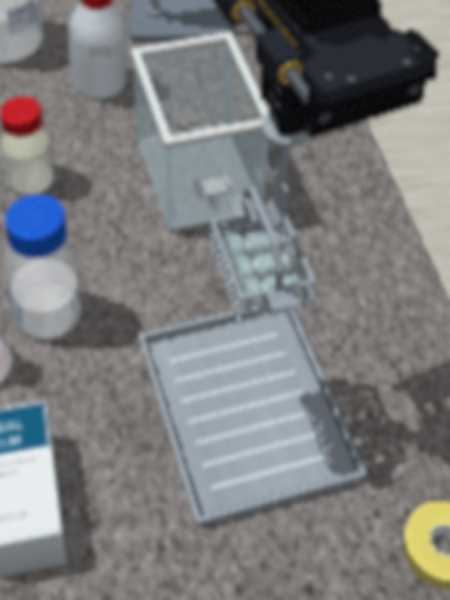

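```bash
python3 - <<'E'
from h import *
c=load('w11')
a=pt(c,394,98,.016);b=pt(c,254,186,.016);t=pt(c,262,83,.016); print((a+b)/2,np.linalg.norm(a-t),np.linalg.norm(b-t))
print(pt(c,322,193),pt(c,322,190,.27))
E
```

```text
[0.53394466 0.32889203 0.016     ] 0.188533960023968 0.15155129115956956
[0.53040162 0.32650103 0.26747044] [0.53321925 0.32793743 0.27      ]
```

{"op": "step_arm", "data": {
  "slide": [
    [0,0,3],
    [0,0,6],
    [0,0,9],
    [0,0,12],
    [0,0,13],
    [0,0,13],
    [0,0,13],
    [0,0,13],
    [0,0,13],
    [0,0,13],
    [0,0,13],
    [0,0,13],
    [0,0,13],
    [0,0,10],
    [0,0,8],
    [0,0,5],
    [0,0,3],
    [0,0,0],
    [0,0,0]
  ],
  "twist": [0,0,0,0,0,0,0,0,0,0,0,0,0,0,0,0,0,0,0]
}}

```text
time: 15.68
position: [0.5227, 0.3243, 0.2159]
tool_rot: [0.972, 0.234, 0.0, -0.0]
ft_force: [-0.2, 0.4, -2.3]
grip_width: 0.0246
```

```bash
python3 - <<'E'
from h import *
snap('scene','s12'); plan([.522,.325,.388],27)
crop('s12',250,430,140,380,2.5,'s12c')
E
```

```text
t 15.73 pos [0.5228 0.3244 0.2162] head 27.04 twist 0.04 F [ 0.37  0.34 -3.14] w 0.0242
slide after twist -0.5 -0.9 -171.8 tilt [ 1.4e-03  6.0e-04 -1.0e+00]
```

View pics/s12c.png

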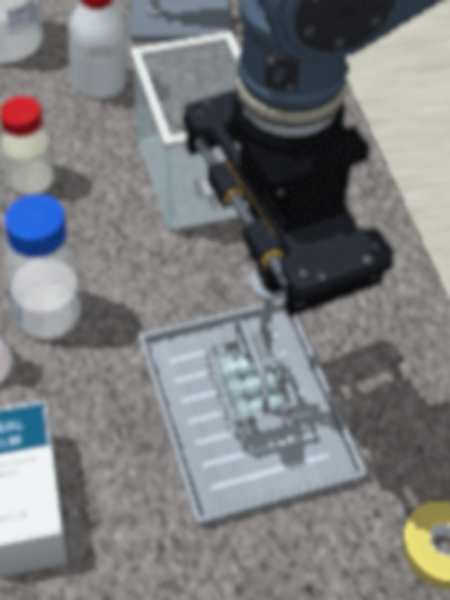

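{"op": "step_arm", "data": {
  "slide": [
    [0,0,4],
    [0,0,5],
    [0,0,4],
    [0,0,3],
    [0,0,2],
    [0,0,2],
    [0,0,2],
    [0,0,2],
    [0,0,2],
    [0,0,2],
    [0,0,0],
    [0,0,0],
    [0,0,0]
  ],
  "twist": [0,0,0,0,0,0,0,0,0,0,0,0,0]
}}

```text
time: 16.82
position: [0.5226, 0.3243, 0.1879]
tool_rot: [0.972, 0.234, 0.0, -0.0]
ft_force: [0.0, -0.0, -1.2]
grip_width: 0.0246
```

{"op": "step_arm", "data": {
  "slide": [
    [0,0,3],
    [0,0,4],
    [0,0,4],
    [0,0,3],
    [0,0,0],
    [0,0,0]
  ],
  "twist": [0,0,0,0,0,0]
}}

```text
time: 17.32
position: [0.5221, 0.3241, 0.1731]
tool_rot: [0.972, 0.234, -0.0, 0.0]
ft_force: [-0.2, -0.1, -1.2]
grip_width: 0.0247
```

```bash
python3 - <<'E'
from h import *
snap('wrist','w13');snap('scene','s13'); plan([.522,.325,.172],27)
crop('w13',170,470,80,290,2.6,'w13c')
crop('s13',290,400,250,350,6,'s13c')
E
```

```text
t 17.42 pos [0.5225 0.3242 0.1735] head 27.04 twist 0.04 F [ 0.41  0.72 -2.32] w 0.0242
slide after twist -0.1 -0.9 1.5 tilt [ 1.e-04  1.e-04 -1.e+00]
```

View pics/w13c.png

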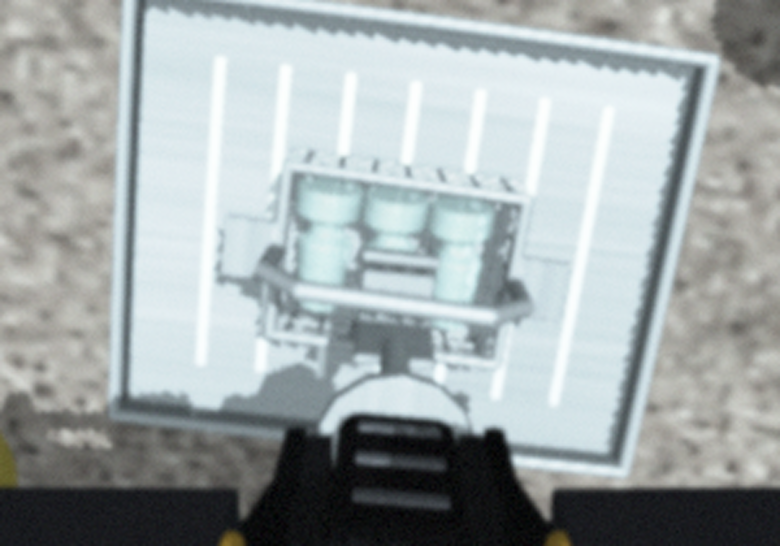

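View pics/s13c.png

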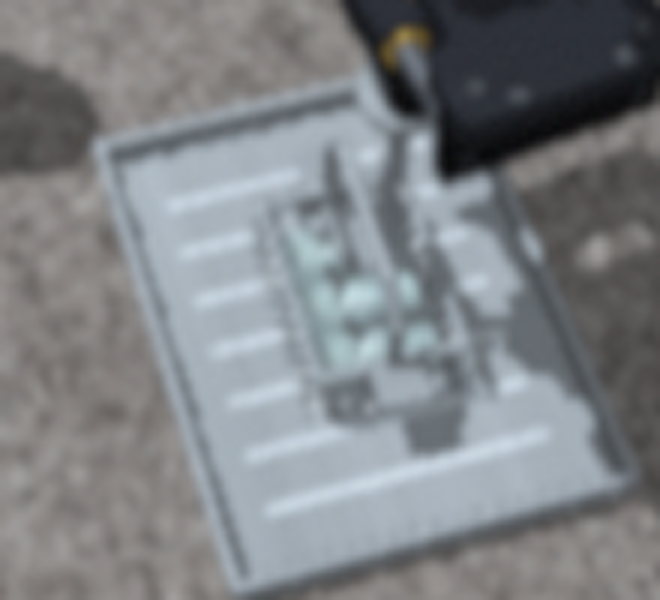

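{"op": "step_arm", "data": {
  "slide": [
    [0,0,2],
    [0,0,2],
    [0,0,0],
    [-3,-0.4,0],
    [-5,-0.7,0],
    [-6,-0.8,0],
    [-6,-0.8,0],
    [-5,-0.7,0],
    [-4,-0.6,0],
    [0,0,0],
    [0,0,0]
  ],
  "twist": [0,0,0,0,0,0,0,0,0,0,0]
}}

```text
time: 18.33
position: [0.4946, 0.3145, 0.1697]
tool_rot: [0.972, 0.234, 0.0, -0.0]
ft_force: [0.3, -0.1, -1.0]
grip_width: 0.0242
```

```bash
python3 - <<'E'
from h import *
snap('wrist','w14'); plan([.522,.325,.172],27)
crop('w14',170,470,80,290,2.6,'w14c')
E
```

```text
t 18.38 pos [0.495  0.3147 0.1698] head 27.04 twist 0.04 F [ 0.11  0.31 -0.54] w 0.0245
slide after twist 28.8 3.1 -2.2 tilt [ 7.e-04  3.e-04 -1.e+00]
```

View pics/w14c.png

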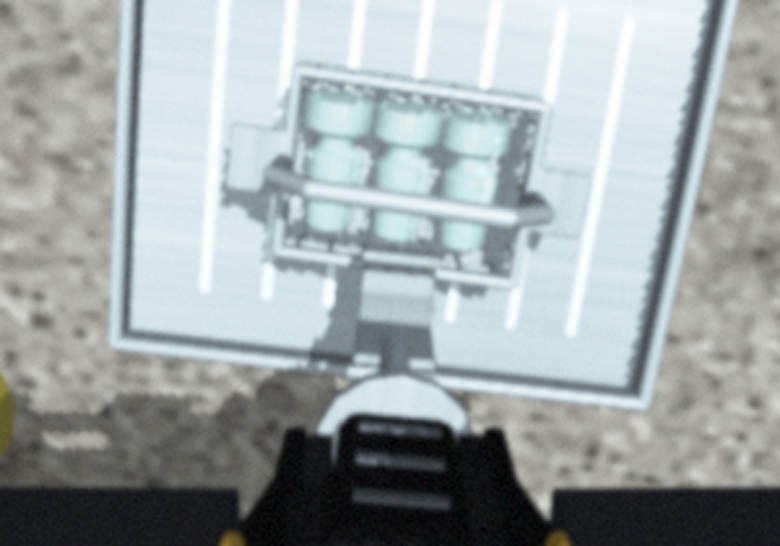

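{"op": "step_arm", "data": {
  "slide": [
    [-5,0,0],
    [-8,0,0],
    [0,0,-10],
    [0,0,-20],
    [0,0,-30],
    [0,0,-30],
    [0,0,-30],
    [0,0,-20],
    [0,0,-10],
    [0,0,0]
  ],
  "twist": [0,0,0,0,0,0,0,0,0,0]
}}

```text
time: 19.22
position: [0.4842, 0.3091, 0.3228]
tool_rot: [0.972, 0.234, 0.003, -0.0]
ft_force: [0.4, -0.1, -0.9]
grip_width: 0.0246
```

```bash
python3 - <<'E'
from h import *
snap('scene','s15');plan([.538,-.2386,.32],27)
crop('s15',270,420,230,360,5,'s15c')
E
```

```text
t 19.27 pos [0.4832 0.3087 0.3206] head 27.04 twist 0.04 F [ 0.18 -0.29 -2.34] w 0.0245
slide after twist -199.7 512.5 0.6 tilt [ 2.1e-03  8.0e-04 -1.0e+00]
```

View pics/s15c.png

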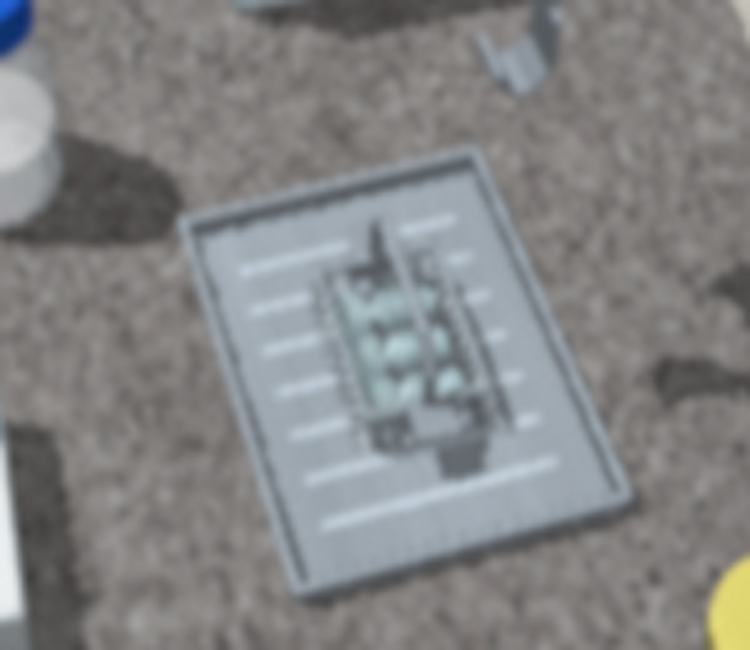

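Basket stands in the tray with its three stoppers. Returning the hook.

{"op": "step_arm", "data": {
  "slide": [
    [-6,15,0],
    [-10,26,0],
    [-11.5,29.5,0],
    [-11.5,29.5,0],
    [-11.5,29.5,0],
    [-11.5,29.5,0],
    [-11.5,29.5,0],
    [-11.5,29.5,0],
    [-11.5,29.5,0],
    [-11.5,29.5,0],
    [-11.5,29.5,0],
    [-11.5,29.5,0],
    [-11.5,29.5,0],
    [-11.5,29.5,0],
    [-11.5,29.5,0],
    [-11.5,29.5,0],
    [-11.5,29.5,0],
    [-11.5,29.5,0],
    [0,0,0],
    [0,0,0]
  ],
  "twist": [0,0,0,0,0,0,0,0,0,0,0,0,0,0,0,0,0,0,0,0]
}}

```text
time: 20.93
position: [0.5371, -0.2404, 0.3168]
tool_rot: [0.973, 0.232, -0.002, -0.002]
ft_force: [-0.7, -0.1, -0.3]
grip_width: 0.0246
```

{"op": "step_arm", "data": {
  "slide": [
    [0,0,0],
    [0,0,0],
    [0,0,0],
    [0,0,0],
    [0,0,0],
    [0,0,0]
  ],
  "twist": [6,6,6,5.5,0,0]
}}

```text
time: 21.43
position: [0.5376, -0.2376, 0.3185]
tool_rot: [0.999, 0.033, -0.001, -0.001]
ft_force: [-0.8, -0.3, -1.3]
grip_width: 0.0246
```

```bash
python3 - <<'E'
from h import *
snap('wrist','w16');plan([.538,-.2386,.1745],3.5)
E
```

```text
t 21.48 pos [ 0.5377 -0.2379  0.3187] head 3.73 twist 0.23 F [-0.16  0.36 -0.89] w 0.0247
slide after twist 0.2 0.7 144.2 tilt [-0.0018  0.0015 -1.    ]
```

View pics/w16.png

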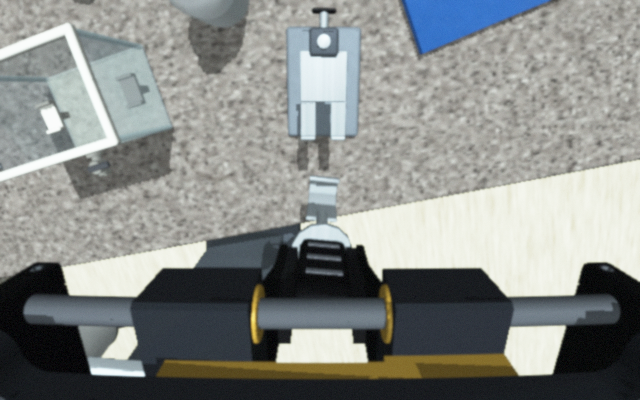

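{"op": "step_arm", "data": {
  "slide": [
    [0,0.7,15],
    [0,0,25],
    [0,0,25],
    [0,0,25],
    [0,0,25],
    [0,0,20],
    [0,0,9],
    [0,0,0],
    [0,0,0],
    [0,0,0]
  ],
  "twist": [0.2,0,0,0,0,0,0,0,0,0]
}}

```text
time: 22.32
position: [0.5392, -0.2404, 0.1769]
tool_rot: [1.0, 0.029, 0.001, 0.001]
ft_force: [-0.8, -0.4, -0.9]
grip_width: 0.0244
```

```bash
python3 - <<'E'
from h import *
snap('wrist','w17');plan([.604,-.2346,.1745],3.5)
crop('w17',220,420,120,280,4,'w17c')
E
```

```text
t 22.37 pos [ 0.5393 -0.2405  0.1772] head 3.37 twist -0.13 F [ 1.03  0.31 -0.81] w 0.0245
slide after twist 64.9 -1.9 2.7 tilt [ 0.0028 -0.0019 -1.    ]
```

View pics/w17c.png

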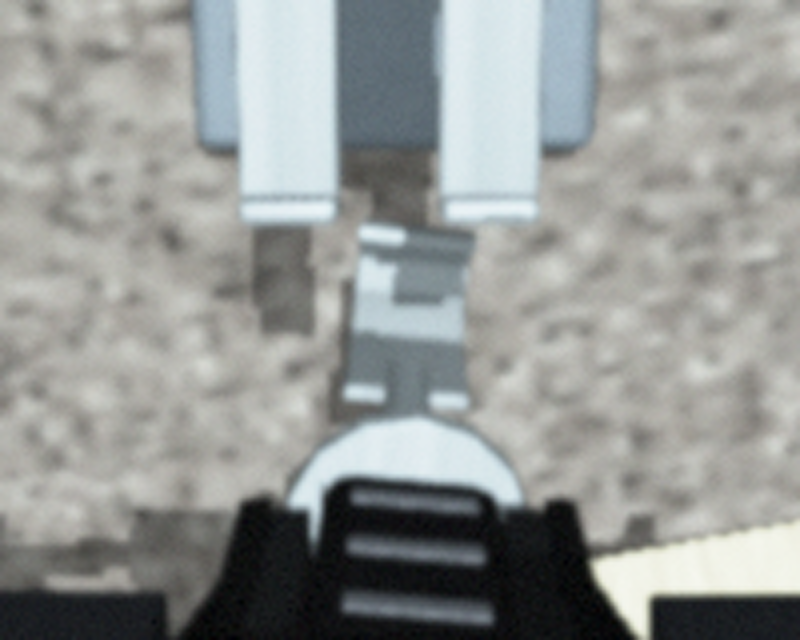

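{"op": "step_arm", "data": {
  "slide": [
    [0,-2,2],
    [5,0,0],
    [10,0,0],
    [12,0,0],
    [12,0,0],
    [12,0,0],
    [8,0,0],
    [4,0,0],
    [2,0,0],
    [0,0,0],
    [0,0,0]
  ],
  "twist": [0,0,0,0,0,0,0,0,0,0,0]
}}

```text
time: 23.28
position: [0.6026, -0.234, 0.1734]
tool_rot: [1.0, 0.029, -0.0, -0.0]
ft_force: [-0.9, -0.1, -1.4]
grip_width: 0.0245
```

```bash
python3 - <<'E'
from h import *
snap('wrist','w18');plan([.604,-.2346,.1632],3.5)
crop('w18',220,420,120,280,4,'w18c')
E
```

```text
t 23.33 pos [ 0.6025 -0.234   0.1735] head 3.33 twist -0.17 F [-0.16 -0.12 -0.86] w 0.0246
slide after twist 1.5 0.7 10.3 tilt [-8.e-04  3.e-04 -1.e+00]
```

View pics/w18c.png

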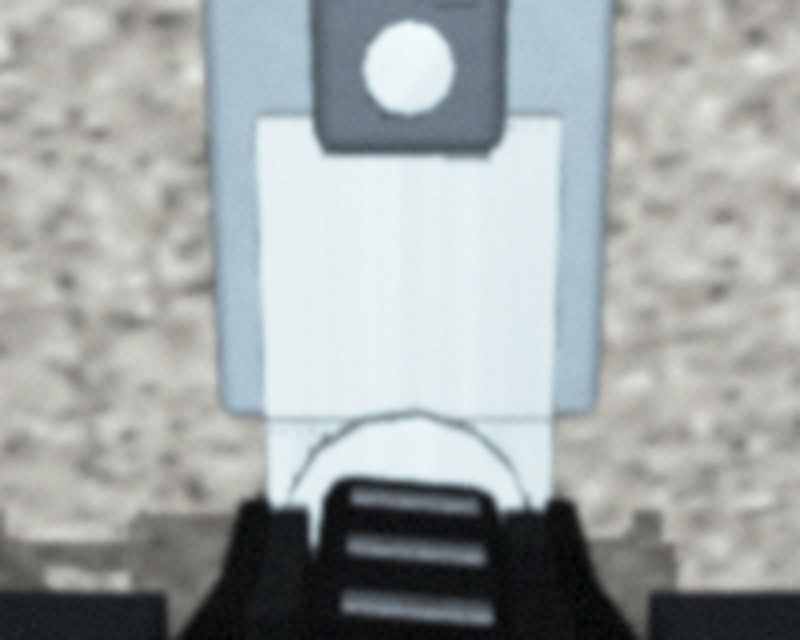

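{"op": "step_arm", "data": {
  "slide": [
    [1.5,0.3,3],
    [0,0,3],
    [0,0,2],
    [0,0,1],
    [0,0,1],
    [0,0,0],
    [0,0,0],
    [0,0,0]
  ],
  "twist": [0,0,0,0,0,0,0,0]
}}

```text
time: 24.0
position: [0.6046, -0.2344, 0.1636]
tool_rot: [1.0, 0.029, 0.0, 0.0]
ft_force: [0.4, 0.4, -1.7]
grip_width: 0.0242
```

```bash
python3 - <<'E'
from h import *
plan([.604,-.2346,.1632],3.5)
E
```

```text
t 24.0 pos [ 0.6046 -0.2344  0.1636] head 3.33 twist -0.17 F [ 0.44  0.35 -1.72] w 0.0242
slide after twist -0.6 0.2 0.4 tilt [ 1.e-04 -0.e+00 -1.e+00]
```

{"op": "step_arm", "data": {
  "slide": [
    [0,0,0.5],
    [0,0,0.5],
    [0,0,0],
    [0,0,0]
  ],
  "twist": [0,0,0,0]
}}

```text
time: 24.33
position: [0.6047, -0.2344, 0.1632]
tool_rot: [1.0, 0.029, 0.0, 0.0]
ft_force: [-1.6, 1.3, 4.4]
grip_width: 0.0247
```

{"op": "step_arm", "data": {
  "slide": [
    [0,0,0],
    [0,0,0],
    [0,0,0],
    [0,0,0],
    [0,0,0],
    [0,0,0],
    [0,0,0],
    [0,0,0]
  ],
  "twist": [0,0,0,0,0,0,0,0],
  "jaw": 60
}}

```text
time: 25.0
position: [0.6045, -0.2343, 0.1625]
tool_rot: [1.0, 0.029, -0.0, -0.0]
ft_force: [-0.0, 0.3, 0.3]
grip_width: 0.0587
```

{"op": "step_arm", "data": {
  "slide": [
    [0,0,-10],
    [0,0,-20],
    [0,0,-30],
    [0,0,-30],
    [0,0,-30],
    [0,0,-20],
    [0,0,0],
    [0,0,0],
    [0,0,0]
  ],
  "twist": [0,0,0,0,0,0,0,0,0]
}}

```text
time: 25.75
position: [0.6038, -0.2339, 0.3019]
tool_rot: [1.0, 0.029, -0.001, -0.0]
ft_force: [-0.3, -0.4, -0.3]
grip_width: 0.0598
```

```bash
python3 - <<'E'
from h import *
snap('wrist','w19');snap('scene','s19');snap('top','t19');plan([.604,-.2346,.1632],3.5)
crop('w19',250,400,70,270,3,'w19c');crop('s19',290,360,80,160,7,'s19c')
c=load('w19')
print(pt(c,325,205),proj(c,[.6045,-.2345,.185]))
crop('t19',180,280,190,290,6,'t19c')
E
```

```text
t 25.9 pos [ 0.6037 -0.2339  0.3006] head 3.33 twist -0.17 F [ 0.39  0.18 -0.88] w 0.0601
slide after twist 0.3 0.7 137.4 tilt [-0.0032  0.0019 -1.    ]
[ 0.60376699 -0.23724068  0.18487807] (np.float64(321.580991667985), np.float64(203.97239792272265))
```

View pics/w19c.png

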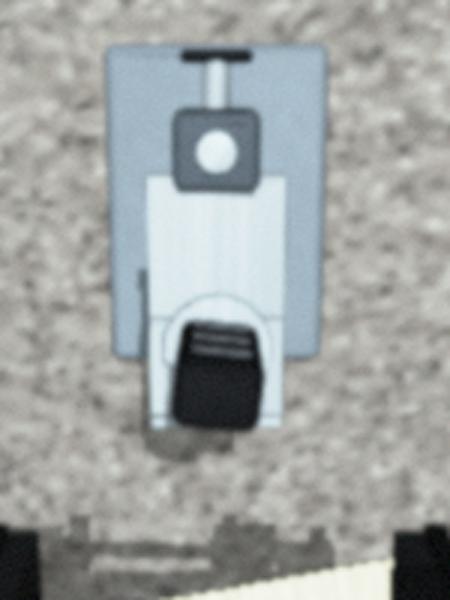

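View pics/s19c.png

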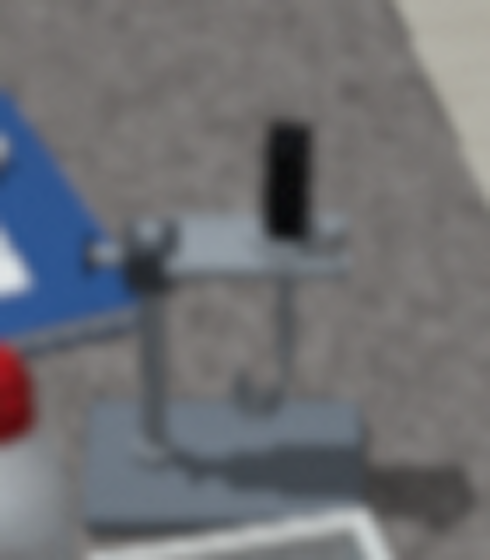

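View pics/t19c.png

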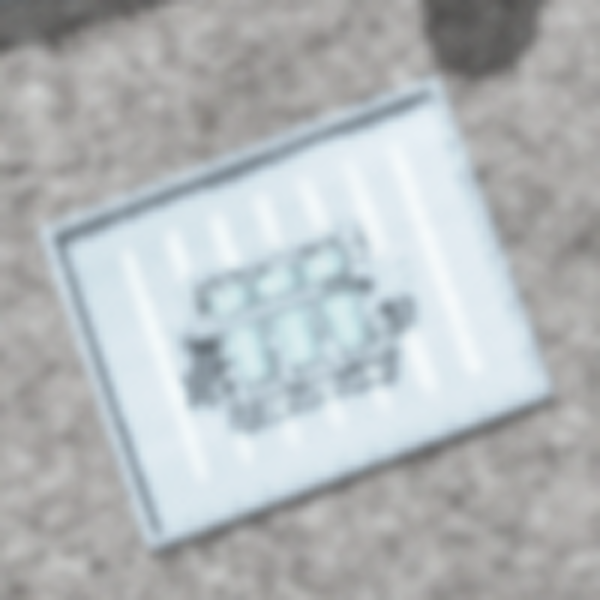

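```bash
python3 -c "
from h import *
robot.hand_in(); print(robot.get_obs()['time'])"
```

```text
the job is handed in; nothing more can be done
the job is handed in; nothing more can be done
```

The basket is in the drip tray with all three stoppers, and the lifting hook is back in its fork. I handed the job in at about 26 s of the 62 s allowed. No verdict was reported.

**What I did:** I took the hook from the fork, caught the bail from the front side and lifted the basket about 185 mm, clear of the tank rim. I then carried it level to the tray, lowered it slowly, slipped the hook off, hung it back up and opened and raised the gripper.

**Last checks:**
- **Basket:** the top and scene pictures show it standing level near the tray's centre with the three stoppers inside. By the arm's position when I set it down, it is within a few millimetres of centre. I did not measure it again after unhooking.
- **Hook:** it hangs upright with its collar on the tines. The handle top reads 0.185 m high, as at the start, and the handle looks central in the fork.
- **Contact and bottles:** the wrist force was near zero after release, so the robot touches nothing. I saw no sign that a bottle had moved, but I did not measure their positions.

**Disagreements:**
- The two cameras differed by about 3 mm sideways on the fork, so I used the arm's own position when the hook was first gripped.
- The handle sat about 4–6° turned in the jaws throughout. I allowed for this when lining the hook up with the bail.

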